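Index a porous stone under the dial gauge of a thickness comparator

ROBOT

A 6-joint arm with a two-finger parallel gripper is mounted at the origin on a cart in front of the work surface, level with it; the furniture and walls round the work are solid. World frame = base frame: x ahead of the robot, y to its left, z up, the work surface at z = 0. Lengths are in mm, angles in degrees, forces in N, time in s.
With the tool pointing down it reaches from about 300 to 850 mm from the base axis. Payload 4.2 kg.
Tool frame: the origin (TCP) lies on the centre line of the jaws, within the pads' length; the fingertips stand 14 mm ahead of it and the grasp point (between the pads) lies 5 mm behind it (env.finger_overhang is the z of the fingertips in the tool frame, in mm); z points along the fingers, y is the line along which they close (so a half turn about z gives the same grasp; the last joint's range is limited). The gripper opens to 91 mm and grips with 3 to 60 N. Pads are 32 mm wide; open, the fingers measure 118 mm over their backs; the gripper's body (76 mm by 178 mm) begins 60 mm behind the grasp point.
Start: joints at [73.625, 18.312, 89.639, -0, 72.044, -1.146], TCP at [151.043, 554.822, 227.976] pointing down, gripper open.
Joint ranges: [-177.97, 177.97], [-48.28, 115.42], [12.27, 149.76], [-77.06, 257.06], [2.81, 150.46], [-146.56, 146.56]. Speed limits (degrees/s): [147.25, 147.25, 180, 180, 180, 180].

INTERFACE

Orientations are given as [roll, pitch, yaw] about the fixed x, y, z axes, in that order (R = Rz(yaw) Ry(pitch) Rx(roll)).
In Python, from workcell import sensors, viewer, env gives the robot as it stands. The module is installed in compiled form; this text tells all that it offers.
- The arm moves only by the tool step_arm, never from a script. Its argument "plan" is one flat list of numbers, 6 for each row, row after row: the shift along the tool's x, y, z in cm, then the turn, a rotation vector about the tool's x, y, z in rad. In form: [x, y, z, wx, wy, wz, x, y, z, wx, wy, wz, ...]. A call has 1 to 5 rows; each row shifts and turns the commanded pose from where the row before left it, along the tool's axes as they then stand; what a row does not reach is not made up. A row lasts 1/12 s, in which the tool goes at most 41.7 mm and 7.16 degrees, less where a joint would pass 70% of its speed; a pose out of reach is approached as far as the arm can. A call is refused whole if a number of a shift passes 4.17 or a number of a turn 0.125, either way. A call with a gripper value outside its range is refused whole. "hand" is the finger opening in cm, from 0 to 9.12, set as the call begins (left out, the last holds). The fingers move at their own pace and stop on an object; "newtons" is the grip in N (left out, the last holds). Time passes only in rows, so rows that do not move let the fingers close. It gives the time, the measured TCP pose, the force, the opening and the grip force at its end, in the units of the state.
- sensors.state(): the state, without advancing time (a new reading comes with each control period).
- viewer.grab_frame(name): name is "side" or "top"; returns a dict with "img" (384x512x3 uint8, red, green, blue), "fx", "fy", "cx", "cy" (pixels), "k1" (the pictures are not rectified: a ray, as slopes to the right and down, at radius r is drawn at 1 + k1 r^2 times it, then the intrinsics apply), "position" and "attitude" of the camera in the world. Camera axes: x right, y down, z forward; pixel columns grow to the right and rows downward; lengths in mm; the calibration is good to about 2 mm. A picture is of the moment at which its call begins. There is no depth.
- env.job_done(): hands the job in; it is judged then, once.
Trained networks look in a picture, given as the dict that the camera call returned (one of the last four; its "shot" number tells which), for a name from the list of things; names that differ only in an ending like _2 or _b are one class to them, and where a whole thing is asked for, a point or a joint stands for the part that bears it (a point fixed in the world has none). Each returns a list of dicts, best first, with "score" (0 to 1); they miss things now and then, are a little off and sometimes report something else, mostly with a low value. They report only what shows in the picture. A call takes as long as a camera call. They do not tell look-alikes from the thing itself.
- viewer.boxes_of(name, picture): "location" ([column, row] in pixels, amid what is visible of it).
- viewer.pinpoint(name, picture): "location" ([column, row] in pixels: a listed point, or the origin of a listed thing).
The state is a dict: "time_s": time; "qpos": joint angles; "qvel": joint speeds; "effort": joint torques, N m; "ee_pos": TCP position; "ee_rot": TCP orientation; "force": force on the tool from outside, world axes, zero at the start; "torque": the same for the moment, N m; "gripper_width": finger opening in mm; "gripper_force": force on a finger pad.
Only numpy, scipy, OpenCV 4.12 (cv2) and the standard library are available. Lean on these libraries where they do the work, as an engineer would, in place of code of your own. Each camera call takes 0.05 s, during which the arm holds its last target. There are 200 camera calls.

TASK

Get the porous stone ready for its thickness reading: with the carriage still locked at its loading station, lay the square stone flat into the nest of dowel pins. Then pull up the black plunger knob, slide the carriage toward the dial gauge and let the spring pin find the measuring hole, which is hidden under the carriage and has to be felt for, until it drops fully home and locks the carriage. Be gentle: do not press the stone hard into the nest, never force the carriage against the pin, and leave the other things on the desk where they are.

Things in the scene. Friction and masses are not known exactly. Their poses are not given: they have to be found in the camera images.
- comparator: thickness comparator fixed on the desk: grey bed plate 324 mm long (y), x from -54 to +86 mm, 10 mm high, with two shafts along y that guide the carriage. Origin on the desk under the slide's centre line at mid-length; z up, +y along the slide to the gauge, +x away from the robot. All its parts keep these axes
- gauge_side (a point): point on the desk on the slide's centre line, y = +108 mm. The gauge hangs over x = 0 within 13 mm of it along y, where the last user clamped its head (not measured for you; the measuring hole goes with it): gauge 57 mm wide, up to 170 mm, spindle tip 60 mm above the desk; blue foot and post behind, x = 50 to 86 mm, 138 mm high
- carriage (a joint): place of the aluminium carriage along +y (m): 0 = loading station (pin in its hole, 1 mm play either way), end stop 0.115. The measuring hole is met between 0.080 and 0.106, a new value each time, hidden under the carriage: found only by feel. Plate 88 mm (x) by 196 mm (y), top at 40 mm. Friction 1.5 N, plus 2.5 N at 0.1 m/s, plus 2 N while the pin rides
- plunger (a joint): lift of the index plunger (m): 0 = fully home in a hole, 0.008 = pin riding on the solid strip under the carriage, 0.012 = pulled up to its stop. Above 0.008 the carriage is free. Spring down: 8 N at 0, 13 N at 0.012. The 10 mm pin in a 12 mm hole: let go, it rides, drops in by itself within 1 mm of the hole's centre, and then blocks the carriage
- knob (a point): centre of the plunger's black mushroom knob, where to grip it; rises with the plunger, travels with the carriage. Knob 25 mm across, 22 mm high, from 13 mm below to 9 mm above this point (which is 67.5 mm above the desk with the plunger home), on a 17 mm wide neck on the plate. On the centre line, 140 mm from the nest, on the side away from the gauge
- plunger_pin: the plunger's hidden steel pin, 10 mm across, inside the carriage; origin on its axis at the knob's underside. It is scored if loaded with more than 25 N (riding under its spring it already bears 12 N)
- nest (a point): centre of the nest's steel floor, 46 mm above the desk. Eight round-topped 6 mm dowel pins, 7 mm high, two per side, each 20 mm off its middle, enclose a square of 62.5 mm along x and y; the middle 34 mm of each side is free for fingers. At the loading station the gauge is 80 to 106 mm away toward +y, so close the gripper along x there
- porous_stone_0: the porous stone: square grey-brown plate 60 x 60 x 10 mm, loose, 50 to 100 g, brittle: press it into the nest with less than 20 N; origin at the centre of its underside, x and y along its sides, z up; any quarter turn fits the nest
- weight_250: slotted grey iron weight, disc 54 mm across and 10 mm high; a bystander, origin under its centre
- screwdriver: screwdriver with a yellow handle, 220 mm long, lying; a bystander, origin under its centre
- hex_key: dark bent hex key, 79 x 32 x 8 mm, lying; a bystander, origin under its centre
- pen_marker: red and white marker pen, 135 mm long, lying; a bystander, origin under its centre
- sample_jar_1: small white jar with a blue lid, 46 mm across and 56 mm high; a bystander, origin under its centre
Not all that is in view belongs to the job. Leave any orange or pink look-alike of the porous_stone_0 alone.

How it is judged (in metres and radians):
On the way, in this order (a step that is already met when the one before it is completed fails the run):
1. the stone lies released and flat in the nest, while the pin is home in the loading station's hole (x of porous_stone_0 in the frame of nest between -0.0025 and 0.0025 m and y of porous_stone_0 in the frame of nest between -0.0025 and 0.0025 m and z of porous_stone_0 in the frame of nest between -0.0015 and 0.0015 m and contact force between the fingers and porous_stone_0 below 0.1 N and value of joint plunger below 0.003 m and value of joint carriage below 0.004 m), for 0.2 s.
2. the carriage, with the pin lifted or riding, has left the loading station with the stone in the nest (x of porous_stone_0 in the frame of nest between -0.0025 and 0.0025 m and y of porous_stone_0 in the frame of nest between -0.0025 and 0.0025 m and z of porous_stone_0 in the frame of nest between -0.0015 and 0.0015 m and value of joint plunger above 0.006 m and value of joint carriage between 0.012 and 0.075 m).
At the end, for the whole second after the job is handed in: the plunger is fully home (within 2 mm) in the measuring station's hole (carriage between 76 and 110 mm), the carriage is at rest, and the stone lies flat in the nest (within 2.5 mm sideways and 1.5 mm in height of the nest's centre), untouched (x of porous_stone_0 in the frame of nest between -0.0025 and 0.0025 m and y of porous_stone_0 in the frame of nest between -0.0025 and 0.0025 m and z of porous_stone_0 in the frame of nest between -0.0015 and 0.0015 m and value of joint carriage between 0.076 and 0.11 m and value of joint plunger below 0.002 m and contact force between the fingers and porous_stone_0 below 0.1 N and velocity of joint carriage between -0.005 and 0.005 m/s).
It fails at once if the carriage is forced against the pin: more than 25 N on the pin (contact force between plunger_pin and anything else above 25 N).
It fails at once if the stone is pressed against the comparator with more than 20 N (contact force between porous_stone_0 and comparator above 20 N).
It fails at once if a bystander is moved by more than 25 mm (distance of any of weight_250, screwdriver, hex_key, pen_marker, sample_jar_1 from where it was at the start of the episode above 0.025 m).
It also fails if it takes over 54 s, if anything falls off the work surface, if the arm or the gripper's body presses on something with over 40 N, if the wrist force passes 120 N, or if a joint passes its speed limit or range.

## Working session

There is one attempt and no reset: what is moved stays moved. The work goes in short steps, Python scripts to look and compute and a tool call to move; the robot and the scene stay as the last step left them, time stands still between calls to the robot, and variables do not carry over. Pictures are saved under pics/ and viewed, at most 10 in all, crops included, and the job is handed in when it is done.

Besides the shell and the picture viewer there is one more tool, called after "Call:" in YAML: its name, and indented under it one key for each argument. step_arm: Moves the arm, as the interface text tells. Its arguments: {"type":"object","properties":{"plan":{"type":"array","items":{"type":"number"}},"hand":{"type":"number"},"newtons":{"type":"number"}},"required":["plan"]}

```bash
mkdir -p pics
cat > h.py <<'E'
import numpy as np, cv2
from scipy.spatial.transform import Rotation as R
from workcell import sensors, viewer, env
def cam(p):
    a=np.array(p["attitude"],float)
    M=a if a.shape==(3,3) else R.from_euler('xyz',a,degrees=True).as_matrix()
    return np.array(p["position"],float),M
def ray(p,uv):
    d=np.array([(uv[0]-p["cx"])/p["fx"],(uv[1]-p["cy"])/p["fy"]]); s=d.copy()
    for _ in range(20): s=d/(1+p["k1"]*(s@s))
    o,M=cam(p); return o,M@np.array([s[0],s[1],1])
def at(p,uv,z):
    o,d=ray(p,uv); return o+d*(z-o[2])/d[2]
def proj(p,X):
    o,M=cam(p); c=M.T@(np.array(X,float)-o); s=c[:2]/c[2]; s=s*(1+p["k1"]*(s@s))
    return [p["fx"]*s[0]+p["cx"],p["fy"]*s[1]+p["cy"]]
def save(p,n): cv2.imwrite("pics/"+n,p["img"][:,:,::-1])
E
python3 - <<'E'
from h import *
np.set_printoptions(precision=1,suppress=True)
s=sensors.state();print(s)
for n in("top","side"):
    p=viewer.grab_frame(n);save(p,n+"0.png");print(n,{k:v for k,v in p.items() if k!="img"})
    for t,z in[("comparator",0),("knob",67.5),("nest",46),("porous_stone_0",0),("gauge_side",0),("weight_250",0),("screwdriver",0),("hex_key",0),("pen_marker",0),("sample_jar_1",0)]:
        print(t,[(np.round(d["location"]),round(d["score"],2),at(p,d["location"],z)[:2]) for d in viewer.pinpoint(t,p)[:3]])
E
```

```text
{'time_s': 0.0, 'qpos': array([73.6, 18.4, 89.7,  0. , 72. , -1.1]), 'qvel': array([-0.1,  0.1, -0. , -0. ,  0. ,  0.1]), 'effort': array([ -0. , -41.2, -23.2,   0.1,   0. ,  -0. ]), 'ee_pos': array([150.9, 554.3, 227.1]), 'ee_rot': array([-179.9,   -0. ,  164.8]), 'force': array([-0.9, -0.3, -0.6]), 'torque': array([ 0., -0.,  0.]), 'gripper_force': 0.0, 'gripper_width': 91.59827058605843}
top {'fx': 431.1856474630079, 'fy': 431.1856474630079, 'cx': 253.58697389252876, 'cy': 194.17544011308533, 'k1': -0.12661499925262107, 'position': array([ 431.6,  -19.1, 1112. ]), 'attitude': array([-175. ,   -0.4,  -91.7]), 'shot': 1}
comparator [(array([224., 189.]), 0.57, array([544.5,  48.1])), (array([224., 119.]), 0.22, array([729.6,  43.2]))]
knob [(array([276., 189.]), 0.66, array([534.1, -84.5]))]
nest [(array([218., 186.]), 0.84, array([547.2,  60.3])), (array([224., 187.]), 0.56, array([545.3,  43.7]))]
porous_stone_0 [(array([355., 234.]), 0.84, array([ 417.7, -289.3])), (array([324., 186.]), 0.68, array([ 544.2, -214.5])), (array([319., 143.]), 0.67, array([ 659.1, -205.3]))]
gauge_si
[... 923 characters left out ...]
y([299., 173.]), 0.71, array([ 420.8, -273.5])), (array([220., 177.]), 0.63, array([ 666.5, -209.9])), (array([261., 180.]), 0.61, array([ 536.3, -213. ]))]
gauge_side [(array([231., 256.]), 0.72, array([561.7, 145.7])), (array([307., 260.]), 0.71, array([369.2, 129.7])), (array([248., 157.]), 0.48, array([ 599.9, -347.3]))]
weight_250 [(array([248., 158.]), 0.54, array([ 597.6, -337.7]))]
screwdriver [(array([313., 222.]), 0.88, array([364.3, -27.4]))]
hex_key [(array([310., 264.]), 0.61, array([361.6, 142.3]))]
pen_marker [(array([319., 295.]), 0.71, array([333.8, 247.9])), (array([250., 157.]), 0.58, array([ 593., -345.]))]
sample_jar_1 [(array([179., 223.]), 0.78, array([730.2,  35.1]))]
```

Run:
```python
import cv2
a=cv2.imread("pics/top0.png")[90:300,130:400]
b=cv2.imread("pics/side0.png")[100:310,140:370]
import numpy as np
a=cv2.resize(a,(780,600),interpolation=2) if 0 else cv2.resize(a,None,fx=2.85,fy=2.85,interpolation=cv2.INTER_CUBIC)
b=cv2.resize(b,None,fx=2.85,fy=2.85,interpolation=cv2.INTER_CUBIC)
cv2.imwrite("pics/a.png",a);cv2.imwrite("pics/b.png",b)
```

```text
(no output)
```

View pics/a.png

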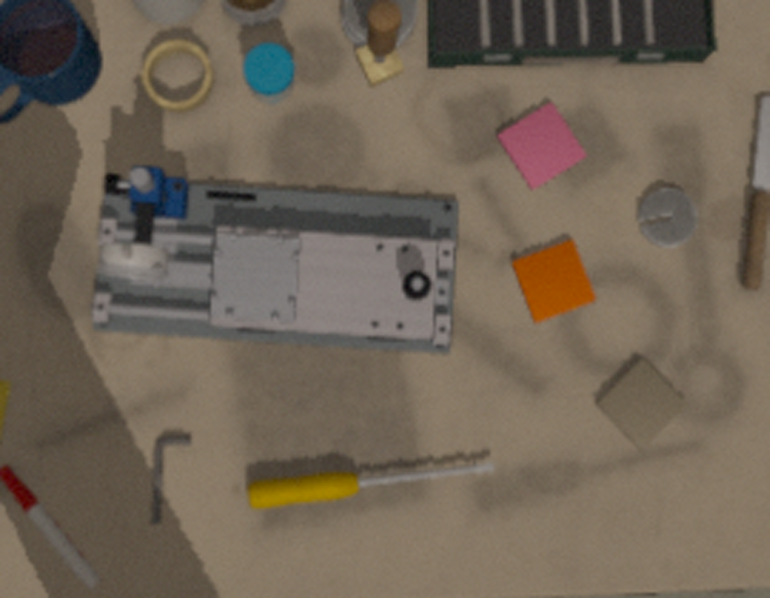

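View pics/b.png

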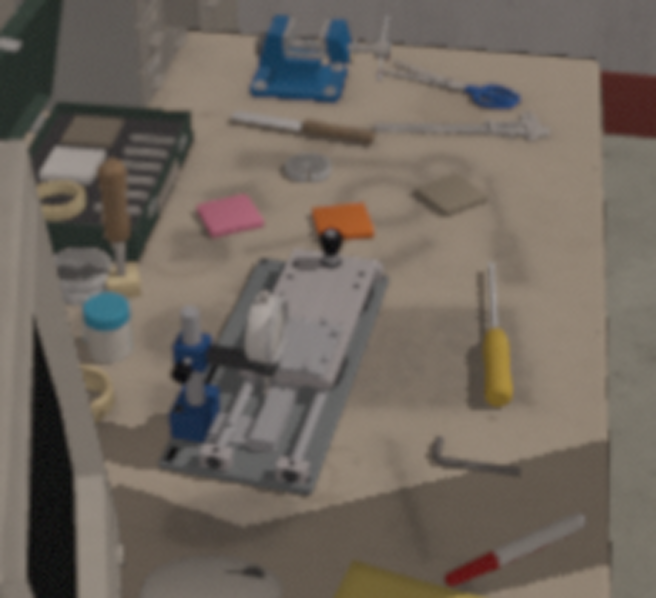

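Top crop: the comparator bed spans about (95,190)–(457,350), with the gauge at its left end and the knob at (416,285). The grey stone is a diamond centred at (640,403); the orange and pink look-alikes are at (553,280) and (541,145). I'll fit the known outlines to both images.

```bash
cat >> h.py <<'E'
from scipy.optimize import differential_evolution
def grads(p):
    g=cv2.GaussianBlur(p["img"],(0,0),0.8).astype(np.float32)
    return [cv2.Sobel(g,cv2.CV_32F,1,0),cv2.Sobel(g,cv2.CV_32F,0,1)]
def seg(a,b,n=60): return np.array(a)+np.linspace(.04,.96,n)[:,None]*(np.array(b,float)-a)
def projN(p,X):
    o,M=cam(p); c=(X-o)@M; s=c[:,:2]/c[:,2:]; s=s*(1+p["k1"]*(s**2).sum(1,keepdims=True))
    return s*p["fx"]+[p["cx"],p["cy"]]
def score(p,G,segs,pose):
    x,y,t=pose;c,s=np.cos(t),np.sin(t);tot=0
    for a,b in segs:
        P=seg(a,b);W=np.c_[x+c*P[:,0]-s*P[:,1],y+s*P[:,0]+c*P[:,1],P[:,2]]
        uv=projN(p,W).astype(np.float32);d=uv[-1]-uv[0];n=np.array([-d[1],d[0]])/np.linalg.norm(d)
        v=sum(cv2.remap(g,uv[:,0],uv[:,1],cv2.INTER_LINEAR)[:,0]*k for g,k in zip(G,n))
        tot+=np.linalg.norm(np.clip(v,-120,120).mean(0)) 
    return tot
def rect(x0,x1,y0,y1,z): 
    q=[(x0,y0,z),(x1,y0,z),(x1,y1,z),(x0,y1,z)];return [(q[i],q[(i+1)%4]) for i in range(4)]
def fit(ps,segs,c,dxy=25,da=.3):
    Gs=[grads(p) for p in ps]
    r=differential_evolution(lambda q:-sum(score(p,G,segs,q) for p,G in zip(ps,Gs)),[(c[0]-dxy,c[0]+dxy),(c[1]-dxy,c[1]+dxy),(c[2]-da,c[2]+da)],seed=1,tol=1e-8,popsize=20)
    return np.r_[r.x[:2],np.degrees(r.x[2]),-r.fun]
E
python3 - <<'E'
from h import *
np.set_printoptions(precision=2,suppress=True)
T=viewer.grab_frame("top");S=viewer.grab_frame("side")
bed=rect(-54,86,-162,162,10); car=[((-44,-40,40),(-44,60,40)),((44,-40,40),(44,60,40))]
stone=rect(-30,30,-30,30,10)
for nm,ps in(("top",[T]),("side",[S]),("both",[T,S])):
    print(nm,"comp",fit(ps,bed+car,(545,45,-.06)),"bed only",fit(ps,bed,(545,45,-.06)))
    print("stone",fit(ps,stone,(420,-283,.75),25,.5))
E
```

```text
top comp [545.13  39.85  -4.53 603.26] bed only [557.04  40.35  -6.38 319.24]
stone [ 431.36 -282.37   43.39  295.79]
side comp [546.36  47.3   -4.05 582.82] bed only [562.41  46.11  -4.65 404.6 ]
stone [ 430.9  -276.62   41.86  363.73]
both comp [ 545.68   44.74   -4.62 1085.19] bed only [547.7   44.87  -4.72 575.46]
stone [ 431.33 -280.47   41.8   611.17]
```

```bash
cat >> h.py <<'E'
def rows(tgt,yaw,n,start=None):
    s=sensors.state(); p=np.array(s["ee_pos"]) if start is None else np.array(start[:3]); y=s["ee_rot"][2] if start is None else start[3]
    d=(np.array(tgt)-p)/n/10; w=((yaw-y+180)%360-180)/n; out=[]
    for i in range(n):
        a=R.from_euler('xyz',[180,0,y+w*i],degrees=True).as_matrix()
        out.append(np.r_[a.T@d,0,0,-np.radians(w)])
    for i in range(0,n,5): print("[",", ".join(" ".join(f"{v:.2f},"if j<3 else f"{v:.3f}," for j,v in enumerate(r)) for r in out[i:i+5]).replace(",,",","),"]")
E
python3 - <<'E'
from h import *
rows([431,-281,120],42,25)
E
```

```text
[ -1.96, -2.93, 0.43, 0.000, 0.000, 0.086, -2.20, -2.75, 0.43, 0.000, 0.000, 0.086, -2.43, -2.55, 0.43, 0.000, 0.000, 0.086, -2.64, -2.34, 0.43, 0.000, 0.000, 0.086, -2.83, -2.10, 0.43, 0.000, 0.000, 0.086, ]
[ -3.00, -1.85, 0.43, 0.000, 0.000, 0.086, -3.15, -1.59, 0.43, 0.000, 0.000, 0.086, -3.27, -1.31, 0.43, 0.000, 0.000, 0.086, -3.37, -1.03, 0.43, 0.000, 0.000, 0.086, -3.45, -0.74, 0.43, 0.000, 0.000, 0.086, ]
[ -3.50, -0.44, 0.43, 0.000, 0.000, 0.086, -3.52, -0.14, 0.43, 0.000, 0.000, 0.086, -3.52, 0.16, 0.43, 0.000, 0.000, 0.086, -3.49, 0.47, 0.43, 0.000, 0.000, 0.086, -3.44, 0.76, 0.43, 0.000, 0.000, 0.086, ]
[ -3.36, 1.05, 0.43, 0.000, 0.000, 0.086, -3.26, 1.34, 0.43, 0.000, 0.000, 0.086, -3.14, 1.61, 0.43, 0.000, 0.000, 0.086, -2.99, 1.88, 0.43, 0.000, 0.000, 0.086, -2.81, 2.12, 0.43, 0.000, 0.000, 0.086, ]
[ -2.62, 2.36, 0.43, 0.000, 0.000, 0.086, -2.41, 2.57, 0.43, 0.000, 0.000, 0.086, -2.18, 2.77, 0.43, 0.000, 0.000, 0.086, -1.94, 2.95, 0.43, 0.000, 0.000, 0.086, -1.68, 3.10, 0.43, 0.000, 0.000, 0.086, ]
```

Call:
step_arm:
  plan: [-2.0, -2.9, 0.4, 0, 0, 0.086, -2.2, -2.8, 0.4, 0, 0, 0.086, -2.4, -2.6, 0.4, 0, 0, 0.086, -2.6, -2.3, 0.4, 0, 0, 0.086, -2.8, -2.1, 0.4, 0, 0, 0.086]

```text
time_s: 1.62
ee_pos: [206.5, 386.3, 207.8]
ee_rot: [180.0, 0.0, 139.9]
force: [0.0, 0.7, 0.2]
gripper_width: 91.3
gripper_force: 0.0
```

Call:
step_arm:
  plan: [-3.0, -1.9, 0.4, 0, 0, 0.086, -3.2, -1.6, 0.4, 0, 0, 0.086, -3.3, -1.3, 0.4, 0, 0, 0.086, -3.4, -1.0, 0.4, 0, 0, 0.086, -3.5, -0.7, 0.4, 0, 0, 0.086]

```text
time_s: 2.03
ee_pos: [263.4, 217.8, 188.0]
ee_rot: [179.9, -0.0, 115.3]
force: [0.3, -1.0, 0.1]
gripper_width: 91.0
gripper_force: 0.0
```

Call:
step_arm:
  plan: [-3.5, -0.4, 0.4, 0, 0, 0.086, -3.5, -0.1, 0.4, 0, 0, 0.086, -3.5, 0.2, 0.4, 0, 0, 0.086, -3.5, 0.5, 0.4, 0, 0, 0.086, -3.4, 0.8, 0.4, 0, 0, 0.086]

```text
time_s: 2.45
ee_pos: [320.5, 51.5, 168.1]
ee_rot: [179.9, -0.0, 90.6]
force: [0.6, 0.3, -0.6]
gripper_width: 91.3
gripper_force: 0.0
```

Call:
step_arm:
  plan: [-3.4, 1.1, 0.4, 0, 0, 0.086, -3.3, 1.3, 0.4, 0, 0, 0.086, -3.1, 1.6, 0.4, 0, 0, 0.086, -3.0, 1.9, 0.4, 0, 0, 0.086, -2.8, 2.1, 0.4, 0, 0, 0.086]

```text
time_s: 2.87
ee_pos: [375.7, -116.6, 148.0]
ee_rot: [179.9, -0.0, 65.9]
force: [1.6, 0.6, -0.1]
gripper_width: 91.3
gripper_force: 0.0
```

Call:
step_arm:
  plan: [-2.6, 2.4, 0.4, 0, 0, 0.086, -2.4, 2.6, 0.4, 0, 0, 0.086, -2.2, 2.8, 0.4, 0, 0, 0.086, -1.9, 3.0, 0.4, 0, 0, 0.086, -1.6, 3.1, 0.4, 0, 0, 0.086]

```text
time_s: 3.28
ee_pos: [432.7, -283.9, 127.7]
ee_rot: [180.0, -0.0, 41.3]
force: [1.0, 0.5, -0.0]
gripper_width: 91.3
gripper_force: 0.0
```

Call:
step_arm:
  plan: [0.1, -0.4, 3, 0, 0, 0, 0, 0, 3, 0, 0, 0, 0, 0, 3, 0, 0, 0, 0, 0, 1.7, 0, 0, 0, 0, 0, 0, 0, 0, 0]

```text
time_s: 3.7
ee_pos: [428.1, -276.8, 17.5]
ee_rot: [-179.6, 0.1, 41.6]
force: [0.1, -0.3, -0.6]
gripper_width: 91.2
gripper_force: 0.0
```

Run:
```python
from h import *
S=viewer.grab_frame("side");T=viewer.grab_frame("top");print(sensors.state()["ee_pos"])
u=S["img"][130:200,245:345];v=T["img"][180:290,300:410]
a=cv2.resize(u,None,fx=4,fy=4,interpolation=2);b=cv2.resize(v,None,fx=3.6,fy=3.6,interpolation=2)
h=max(a.shape[0],b.shape[0]);f=lambda x:np.vstack([x,np.zeros((h-x.shape[0],x.shape[1],3),np.uint8)])
cv2.imwrite("pics/c.png",np.hstack([f(a),f(b)])[:,:,::-1])
```

```text
[ 430.60501823 -278.28885776   20.92540987]
```

View pics/c.png

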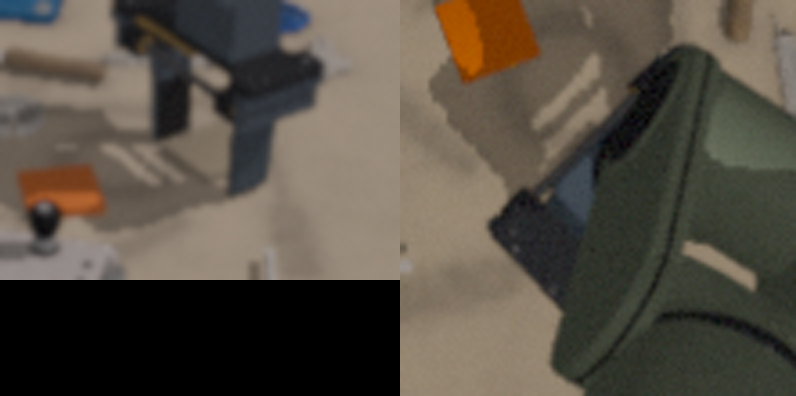

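The side crop shows the fingers straddling the stone's place, around (212,160), with the stone in the gripper's shadow. I'll close gently to check.

Call:
step_arm:
  plan: [0, 0, 0, 0, 0, 0, 0, 0, 0, 0, 0, 0, 0, 0, 0, 0, 0, 0, 0, 0, 0, 0, 0, 0, 0, 0, 0, 0, 0, 0]
  hand: 5.5
  newtons: 5

```text
time_s: 4.22
ee_pos: [431.0, -278.6, 21.7]
ee_rot: [179.9, -0.0, 41.6]
force: [0.5, -0.8, 0.2]
gripper_width: 60.7
gripper_force: 0.4
```

Call:
step_arm:
  plan: [0, 0, 0, 0, 0, 0, 0, 0, 0, 0, 0, 0, 0, 0, 0, 0, 0, 0]

```text
time_s: 4.47
ee_pos: [431.0, -278.6, 21.6]
ee_rot: [179.9, -0.0, 41.6]
force: [-1.0, -0.9, 7.3]
gripper_width: 59.8
gripper_force: 5.0
```

Call:
step_arm:
  plan: [0, 0, 0, 0, 0, 0, 0, 0, 0, 0, 0, 0, 0, 0, 0, 0, 0, 0, 0, 0, -1.5, 0, 0, 0, 0, 0, -0.5, 0, 0, -0.12]
  hand: 8.5

```text
time_s: 4.88
ee_pos: [430.6, -278.3, 41.4]
ee_rot: [180.0, -0.0, 48.6]
force: [-0.0, -0.5, 0.5]
gripper_width: 85.1
gripper_force: 0.0
```

Call:
step_arm:
  plan: [0, 0, 0, 0, 0, -0.121, 0, 0, 0, 0, 0, -0.121, 0, 0, 0, 0, 0, -0.121, 0, 0, 0, 0, 0, -0.121, 0, 0, 0, 0, 0, -0.121]

```text
time_s: 5.3
ee_pos: [430.1, -278.0, 40.5]
ee_rot: [-179.9, -0.0, 83.5]
force: [-0.2, -0.2, 0.3]
gripper_width: 85.1
gripper_force: 0.0
```

Call:
step_arm:
  plan: [0, 0, 0, 0, 0, -0.121, 0, 0, 0, 0, 0, -0.121, 0, 0, 0, 0, 0, -0.121, 0, 0, 0, 0, 0, -0.121, 0, 0, 0, 0, 0, -0.121]

```text
time_s: 5.72
ee_pos: [430.2, -278.0, 40.6]
ee_rot: [-180.0, -0.1, 118.1]
force: [0.2, -0.7, 0.4]
gripper_width: 84.9
gripper_force: 0.0
```

Call:
step_arm:
  plan: [0, 0, 0, 0, 0, -0.121, 0, 0, 0, 0, 0, -0.12, 0, 0, 0, 0, 0, 0, 0, 0, 2, 0, 0, 0, 0, 0, 0, 0, 0, 0]

```text
time_s: 6.13
ee_pos: [428.8, -277.1, 18.8]
ee_rot: [-179.9, -0.3, 131.4]
force: [-0.3, 0.5, -0.5]
gripper_width: 85.0
gripper_force: 0.0
```

Call:
step_arm:
  plan: [0, 0, 0, 0, 0, 0, 0, 0, 0, 0, 0, 0, 0, 0, 0, 0, 0, 0, 0, 0, 0, 0, 0, 0, 0, 0, 0, 0, 0, 0]
  hand: 5.5
  newtons: 10

```text
time_s: 6.55
ee_pos: [430.8, -278.5, 21.5]
ee_rot: [180.0, 0.1, 131.6]
force: [-0.4, -0.6, 1.5]
gripper_width: 59.5
gripper_force: 10.0
```

Call:
step_arm:
  plan: [0, 0, 0, 0, 0, 0, 0, 0, 0, 0, 0, 0, 0, 0, 0, 0, 0, 0]

```text
time_s: 6.8
ee_pos: [430.8, -278.4, 21.4]
ee_rot: [180.0, 0.1, 131.6]
force: [-1.3, -0.0, 4.2]
gripper_width: 59.5
gripper_force: 10.0
```

Run:
```python
from h import *
rows([470,40,120],85.4,15,[430.8,-278.4,120,131.6])
```

```text
[ 1.41, 1.60, 0.00, 0.000, 0.000, 0.054, 1.50, 1.53, 0.00, 0.000, 0.000, 0.054, 1.58, 1.44, 0.00, 0.000, 0.000, 0.054, 1.65, 1.36, 0.00, 0.000, 0.000, 0.054, 1.72, 1.27, 0.00, 0.000, 0.000, 0.054, ]
[ 1.79, 1.17, 0.00, 0.000, 0.000, 0.054, 1.85, 1.07, 0.00, 0.000, 0.000, 0.054, 1.90, 0.97, 0.00, 0.000, 0.000, 0.054, 1.95, 0.87, 0.00, 0.000, 0.000, 0.054, 2.00, 0.76, 0.00, 0.000, 0.000, 0.054, ]
[ 2.04, 0.65, 0.00, 0.000, 0.000, 0.054, 2.07, 0.54, 0.00, 0.000, 0.000, 0.054, 2.09, 0.43, 0.00, 0.000, 0.000, 0.054, 2.11, 0.32, 0.00, 0.000, 0.000, 0.054, 2.13, 0.20, 0.00, 0.000, 0.000, 0.054, ]
```

Call:
step_arm:
  plan: [0, 0, -1.5, 0, 0, 0, 0, 0, -2.5, 0, 0, 0, 0, 0, -3, 0, 0, 0, 0, 0, -3, 0, 0, 0]

```text
time_s: 7.13
ee_pos: [429.9, -277.6, 121.3]
ee_rot: [-180.0, -0.1, 131.6]
force: [0.7, -1.0, -0.5]
gripper_width: 60.0
gripper_force: 10.0
```

Call:
step_arm:
  plan: [1.4, 1.6, 0, 0, 0, 0.054, 1.5, 1.5, 0, 0, 0, 0.054, 1.6, 1.4, 0, 0, 0, 0.054, 1.7, 1.4, 0, 0, 0, 0.054, 1.7, 1.3, 0, 0, 0, 0.054]

```text
time_s: 7.55
ee_pos: [443.1, -170.6, 120.6]
ee_rot: [-180.0, -0.0, 115.9]
force: [0.3, -0.5, -0.7]
gripper_width: 59.9
gripper_force: 10.0
```

Call:
step_arm:
  plan: [1.8, 1.2, 0, 0, 0, 0.054, 1.9, 1.1, 0, 0, 0, 0.054, 1.9, 1.0, 0, 0, 0, 0.054, 2.0, 0.9, 0, 0, 0, 0.054, 2.0, 0.8, 0, 0, 0, 0.054]

```text
time_s: 7.97
ee_pos: [457.4, -63.1, 120.6]
ee_rot: [-180.0, -0.0, 100.5]
force: [0.4, 0.2, -1.6]
gripper_width: 59.6
gripper_force: 10.0
```

Call:
step_arm:
  plan: [2.0, 0.7, 0, 0, 0, 0.054, 2.1, 0.5, 0, 0, 0, 0.054, 2.1, 0.4, 0, 0, 0, 0.054, 2.1, 0.3, 0, 0, 0, 0.054, 2.1, 0.2, 0, 0, 0, 0.054]

```text
time_s: 8.38
ee_pos: [470.2, 42.6, 120.6]
ee_rot: [-180.0, -0.0, 85.0]
force: [0.5, 0.1, -0.9]
gripper_width: 60.1
gripper_force: 10.0
```

Call:
step_arm:
  plan: [0, 0, 0, 0, 0, 0, 0, 0, 0, 0, 0, 0]

```text
time_s: 8.55
ee_pos: [470.3, 42.1, 120.6]
ee_rot: [-180.0, 0.0, 85.4]
force: [-0.6, -0.1, -0.7]
gripper_width: 59.6
gripper_force: 10.0
```

Run:
```python
from h import *
np.set_printoptions(precision=2,suppress=True)
S=viewer.grab_frame("side");T=viewer.grab_frame("top");s=sensors.state();print(s["ee_pos"],s["ee_rot"],s["gripper_force"])
import pickle;pickle.dump((S,T,s["ee_pos"]),open("hov.pkl","wb"))
x,y,z=s["ee_pos"];b=z-21.4
yaw=np.radians(85.4-90)
for nm,sg in(("top4",rect(-30,30,-30,30,b+10)),("front",[((-30,30,b+10),(30,30,b+10)),((-30,30,b),(30,30,b)),((30,30,b),(30,30,b+10)),((-30,30,b),(-30,30,b+10)),((-30,-30,b+10),(30,-30,b+10))])):
    print(nm,fit([S],sg,(x,y,yaw),12,.06)-np.r_[x,y,np.degrees(yaw),0])
T0=dict(T,img=cv2.imread("pics/top0.png")[:,:,::-1].copy());S0=dict(S,img=cv2.imread("pics/side0.png")[:,:,::-1].copy())
a=cv2.resize(S["img"][165:285,190:310],None,fx=5,fy=5,interpolation=2)
cv2.imwrite("pics/d.png",a[:,:,::-1])
```

```text
[470.25  40.97 120.68] [-179.96    0.02   85.22] 9.999839812517166
top4 [ -1.87   5.87   2.54 454.15]
front [  2.06  -5.62   1.41 501.41]
```

View pics/d.png

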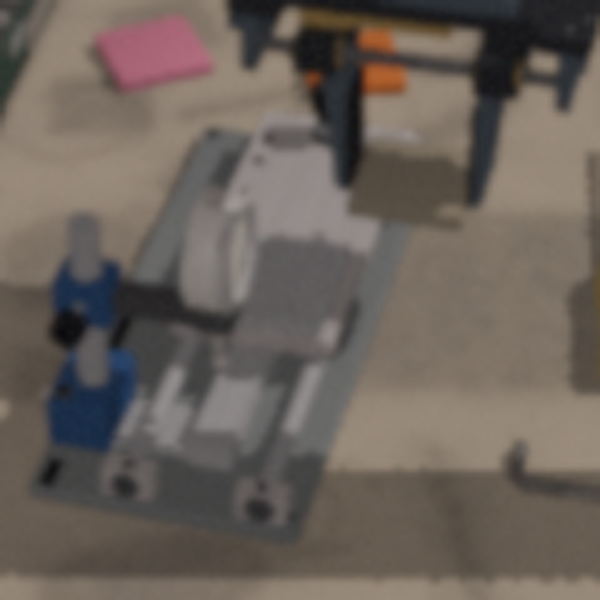

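The side view shows the held stone between the fingers, its front lower edge from about (350,213) to (462,228), with the gauge at (215,250) and the nest around (290,300). I'll overlay the models to compare.

Run:
```python
from h import *
import pickle
np.set_printoptions(precision=1,suppress=True)
S,T,_=pickle.load(open("hov.pkl","rb"));x,y,z=470.2,41.3,120.7;b=z-21.4;t=np.radians(-4.6)
def W(P,q):
    P=np.array(P,float);c,s=np.cos(q[2]),np.sin(q[2]);return np.c_[q[0]+c*P[:,0]-s*P[:,1],q[1]+s*P[:,0]+c*P[:,1],P[:,2]]
def draw(im,p,segs,q,o,k,col):
    for a,c in segs:
        uv=projN(p,W([a,c],q));uv=((uv-o+.5)*k-.5)*16
        cv2.line(im,tuple(int(v) for v in uv[0]),tuple(int(v) for v in uv[1]),col,1,cv2.LINE_AA,4)
so=(200,170);k=7
a=cv2.resize(S["img"][170:250,200:300],None,fx=k,fy=k,interpolation=2)
box=rect(-30,30,-30,30,b)+rect(-30,30,-30,30,b+10)
draw(a,S,box,(x,y,t),so,k,(255,0,0))
cv2.imwrite("pics/e.png",a[:,:,::-1])
print((projN(S,W([(-30,30,b),(30,30,b),(30,30,b+10)],(x,y,t)))-so)*k)
# px per mm in x,y,z near there
for d in np.eye(3): print(d,projN(S,np.array([[x,y,b]])+10*d)-projN(S,np.array([[x,y,b]])))
```

```text
[[575.3 299. ]
 [412.5 275.5]
 [412.8 253.4]]
[1. 0. 0.] [[-3.9 -0.4]]
[0. 1. 0.] [[-0.5  2.3]]
[0. 0. 1.] [[ 0.1 -3.1]]
```

View pics/e.png

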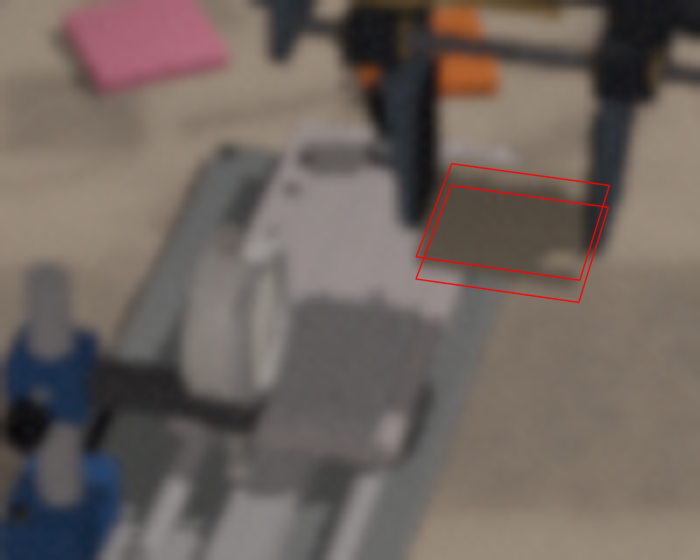

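Run:
```python
from h import *
import pickle
np.set_printoptions(precision=1,suppress=True)
S,T,_=pickle.load(open("hov.pkl","rb"));x,y,z=470.2,41.3,120.7;t=np.radians(-4.6)
c,s=np.cos(t),np.sin(t)
so=(200,170);k=7
for X,Y in[(30,16),(30,-16),(45,16),(-30,16),(-30,-16),(-45,16)]:
    print(X,Y,(projN(S,np.array([[x+c*X-s*Y,y+s*X+c*Y,z-14]]))-so)*k)
# profiles down the stone middle
for u in (265,268,272,276): print(u,S["img"][190:216,u].astype(int).sum(1)//3)
```

```text
30 16 [[421.2 236.8]]
30 -16 [[440.1 187.1]]
45 16 [[381.2 231.1]]
-30 16 [[583.2 259.8]]
-30 -16 [[599.  209.2]]
-45 16 [[624.1 265.6]]
265 [140 138 123 108  95  82  73  71  72  73  73  73  74  74  76  76  78  81
  96 116 123 121 117 113 107 104]
268 [137 136 125 114 103  86  75  73  71  71  73  73  74  74  75  74  77  76
  80  89  98 101 101 102 103 104]
272 [128 134 135 124 110 104  89  75  72  72  73  75  75  76  74  76  77  78
  78  84  98 106 110 112 113 114]
276 [120 117 114 114 112 106  91  75  71  72  73  74  75  75  75  75  78  83
  81  84  97 110 112 114 113 110]
```

Run:
```python
from h import *
import pickle
np.set_printoptions(precision=2,suppress=True)
S,T,_=pickle.load(open("hov.pkl","rb"))
T0=dict(T,img=cv2.imread("pics/top0.png")[:,:,::-1].copy());S0=dict(S,img=cv2.imread("pics/side0.png")[:,:,::-1].copy())
t=np.radians(-4.6)
bed=rect(-54,86,-162,162,10); car=rect(-44,44,-98,98,40); side=[car[1],car[3]]
print("T0 bed+sides",fit([T0],bed+side*2,(545.5,42,t),9,.02))
print("T0 car",fit([T0],car,(545,16,t),12,.02),"sides",fit([T0],side,(545,16,t),12,.02))
print("S0 car",fit([S0],car,(545,16,t),14,.02), "S0 bed",fit([S0],bed,(546,45,t),9,.02))
for w in (72,76,80):
    h=w/2; print(w,"nest block T0",fit([T0],[((-44,-h,46),(44,-h,46)),((-44,h,46),(44,h,46)),((-44,-h,46),(-44,h,46)),((44,-h,46),(44,h,46))],(546,57,t),9,.02))
a=cv2.resize(T0["img"][165:215,190:290],None,fx=8,fy=8,interpolation=2)
cv2.imwrite("pics/f.png",a[:,:,::-1])
```

```text
T0 bed+sides [545.53  40.57  -5.72 847.86]
T0 car [541.09   4.06  -5.28 467.63] sides [541.02   4.04  -5.36 377.56]
S0 car [543.41  21.5   -4.73 408.84] S0 bed [547.26  47.33  -3.94 366.49]
72 nest block T0 [545.41  55.46  -4.94 553.65]
76 nest block T0 [545.32  54.18  -4.96 558.4 ]
80 nest block T0 [545.11  51.94  -4.96 514.71]
```

View pics/f.png

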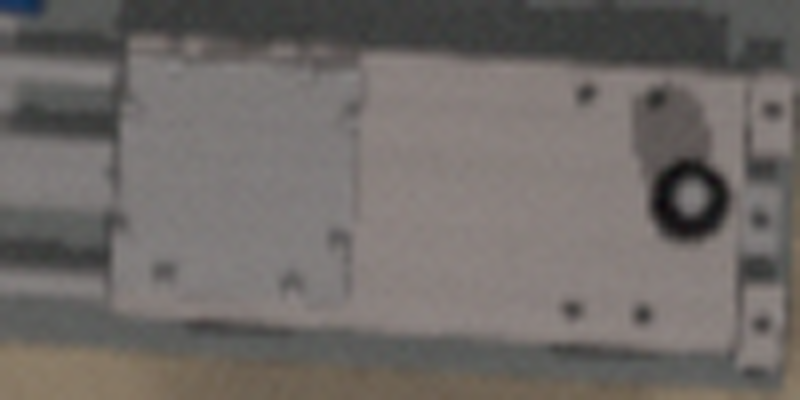

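Top close-up: knob ring at (690,200). Nest pins at about (163,270), (292,280), (340,237), (350,107), (118,222) and (130,107), so the nest centre is near (235,165).

Run:
```python
from h import *
import pickle
np.set_printoptions(precision=1,suppress=True)
S,T,_=pickle.load(open("hov.pkl","rb"))
g=lambda u,v,z:at(T,((u+.5)/8-.5+190,(v+.5)/8-.5+165),z)[:2]
print("knob",g(690,200,74)); print("nestc",g(235,165,50))
# reference model: where pins would appear for candidate nest
t=np.radians(-4.8);c,s=np.cos(t),np.sin(t)
for n in[(545.5,56),]:
  for X,Y in[(-34.25,20),(-34.25,-20),(34.25,20),(34.25,-20),(20,-34.25),(-20,-34.25),(20,34.25),(-20,34.25)]:
    uv=np.array(proj(T,(n[0]+c*X-s*Y,n[1]+s*X+c*Y,51)));print((X,Y),((uv-[190,165]+.5)*8-.5).round())
```

```text
knob [532.2 -82.6]
nestc [549.5  56.4]
(-34.25, 20) [165. 284.]
(-34.25, -20) [294. 291.]
(34.25, 20) [179.  64.]
(34.25, -20) [307.  71.]
(20, -34.25) [351. 119.]
(-20, -34.25) [343. 248.]
(20, 34.25) [130. 107.]
(-20, 34.25) [122. 236.]
```

Call:
step_arm:
  plan: [0.6, 1.9, 0, 0, 0, 0, 0.6, 1.9, 0.5, 0, 0, 0, 0.6, 1.9, 1, 0, 0, 0, 0.5, 1.8, 1.5, 0, 0, 0, 0, 0, 0, 0, 0, 0]

```text
time_s: 9.07
ee_pos: [549.3, 57.2, 88.7]
ee_rot: [-180.0, 0.0, 85.1]
force: [0.7, -0.7, -1.5]
gripper_width: 59.3
gripper_force: 10.0
```

Call:
step_arm:
  plan: [0, 0, 0.3, 0, 0, 0, 0, 0, 0, 0, 0, 0, 0, 0, 0, 0, 0, 0]

```text
time_s: 9.32
ee_pos: [546.3, 57.4, 88.2]
ee_rot: [-179.9, 0.0, 85.1]
force: [-0.4, -0.7, -1.2]
gripper_width: 59.7
gripper_force: 10.0
```

Run:
```python
from h import *
S=viewer.grab_frame("side");s=sensors.state();print(s["ee_pos"],s["ee_rot"],s["force"],s["torque"])
import pickle;pickle.dump((S,s["ee_pos"]),open("hov2.pkl","wb"))
cv2.imwrite("pics/g.png",cv2.resize(S["img"][180:250,210:300],None,fx=8,fy=8,interpolation=2)[:,:,::-1])
```

```text
[546.56335506  57.5249499   88.47971784] [ 1.79996870e+02 -1.99205981e-03  8.51599624e+01] [-1.09802802 -0.57649399 -0.93345733] [-0.04424338  0.05939489 -0.00759463]
```

View pics/g.png

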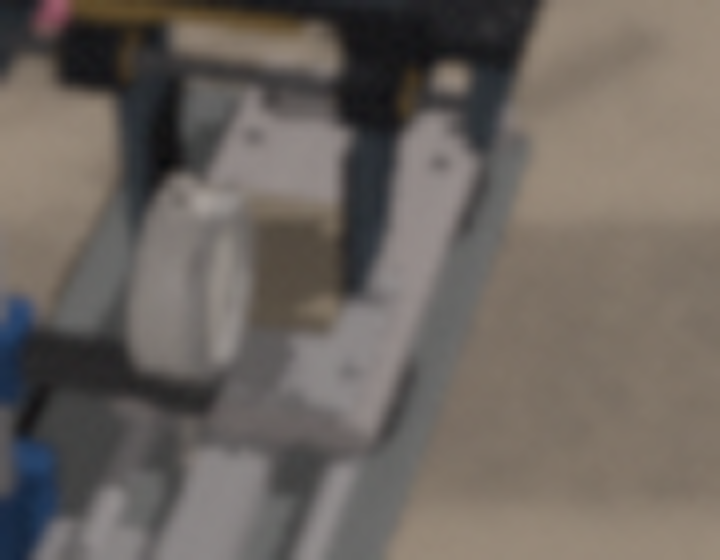

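Side view: the held stone's lit front-right lower corner is at about (340,325). Nest pins on the robot side show at (350,370) and (385,295), and the plate edge runs (475,165)–(370,440).

Run:
```python
from h import *
import pickle
np.set_printoptions(precision=1,suppress=True)
S,_=pickle.load(open("hov2.pkl","rb"));x,y,z=546.5,57.5,88.4
t=np.radians(-4.8);c,s=np.cos(t),np.sin(t)
f=lambda X,Y,Z:((np.array(proj(S,(x+c*X-s*Y,y+s*X+c*Y,Z)))-[210,180]+.5)*8-.5)
b=z-21.4
for n,q in dict(corner_bot=(-30,30,b),corner_top=(-30,30,b+10),back_top=(-30,-30,b+10),front_mid=(0,30,b),pinF=(-34.25,20,50),pinB=(-34.25,-20,50),pin_end=(-20,34.25,50),tip_in=(-30,16,z-14),e1=(-44,-60,40),e2=(-44,40,40),blockF=(-40,38,46)).items(): print(n,f(*q))
print("per mm x,y,z",f(1,0,b)-f(0,0,b),f(0,1,b)-f(0,0,b),f(0,0,b+1)-f(0,0,b))
# edge line x=-44: measured at rows -> u
e=f(-44,-60,40),f(-44,40,40)
for v in(165,300,440): print(v,np.interp(v,[e[0][1],e[1][1]],[e[0][0],e[1][0]]))
```

```text
corner_bot [332.9 354. ]
corner_top [332.9 329.3]
back_top [376.3 219.1]
front_mid [241.8 340. ]
pinF [353.1 378.1]
pinB [381.3 303.9]
pin_end [299.5 398.8]
tip_in [343.3 309.3]
e1 [435.9 260.7]
e2 [368.  445.4]
blockF [357.4 425.1]
per mm x,y,z [-3.  -0.4] [-0.8  1.8] [-0.  -2.4]
165 435.9031139917338
300 421.45380138242575
440 370.0035839796702
```

Run:
```python
from h import *
import pickle
S,_=pickle.load(open("hov2.pkl","rb"));im=S["img"].astype(int)
for u in(244,247,250):
    print(u,[(r,im[r,u].sum()//3,im[r,u,0]-im[r,u,2]) for r in range(200,232)])
S,T,_=pickle.load(open("hov.pkl","rb"));im=S["img"].astype(int)
for u in(265,272):
    print(u,[(r,im[r,u].sum()//3,im[r,u,0]-im[r,u,2]) for r in range(192,218)])
```

```text
244 [(200, np.int64(141), np.int64(10)), (201, np.int64(141), np.int64(10)), (202, np.int64(141), np.int64(11)), (203, np.int64(138), np.int64(12)), (204, np.int64(123), np.int64(19)), (205, np.int64(112), np.int64(25)), (206, np.int64(105), np.int64(25)), (207, np.int64(88), np.int64(23)), (208, np.int64(75), np.int64(20)), (209, np.int64(74), np.int64(19)), (210, np.int64(73), np.int64(19)), (211, np.int64(73), np.int64(19)), (212, np.int64(74), np.int64(20)), (213, np.int64(74), np.int64(19)), (214, np.int64(75), np.int64(20)), (215, np.int64(75), np.int64(20)), (216, np.int64(76), np.int64(19)), (217, np.int64(76), np.int64(20)), (218, np.int64(79), np.int64(21)), (219, np.int64(79), np.int64(20)), (220, np.int64(80), np.int64(17)), (221, np.int64(86), np.int64(8)), (222, np.int64(91), np.int64(5)), (223, np.int64(91), np.int64(4)), (224, np.int64(91), np.int64(3)), (225, np.int64(92), np.int64(3)), (226, np.int64(93), np.int64(4)), (227, np.int64(97), np.int64(4)), (228, np.int64(101), np.int64(4)), (229, np.int64(103), np.int64(4)), (230, np.int64(102), np.int64(4)), (231, np.i
[... 3435 characters left out ...]
np.int64(72), np.int64(18)), (199, np.int64(72), np.int64(19)), (200, np.int64(73), np.int64(19)), (201, np.int64(75), np.int64(19)), (202, np.int64(75), np.int64(20)), (203, np.int64(76), np.int64(20)), (204, np.int64(74), np.int64(20)), (205, np.int64(76), np.int64(20)), (206, np.int64(77), np.int64(20)), (207, np.int64(78), np.int64(20)), (208, np.int64(78), np.int64(19)), (209, np.int64(84), np.int64(17)), (210, np.int64(98), np.int64(15)), (211, np.int64(106), np.int64(17)), (212, np.int64(110), np.int64(21)), (213, np.int64(112), np.int64(22)), (214, np.int64(113), np.int64(24)), (215, np.int64(114), np.int64(24)), (216, np.int64(113), np.int64(24)), (217, np.int64(113), np.int64(24))]
```

Call:
step_arm:
  plan: [0.25, 0.1, 0.6, 0, 0, 0, 0, 0, 0.6, 0, 0, 0, 0, 0, 0, 0, 0, 0, 0, 0, 0, 0, 0, 0]

```text
time_s: 9.7
ee_pos: [547.9, 60.5, 75.5]
ee_rot: [-179.9, 0.0, 85.2]
force: [-0.4, -1.0, -1.3]
gripper_width: 59.6
gripper_force: 10.0
```

Run:
```python
from h import *
S=viewer.grab_frame("side");s=sensors.state();print(s["ee_pos"],s["ee_rot"],s["force"],s["torque"])
import pickle;pickle.dump((S,s["ee_pos"]),open("hov3.pkl","wb"))
cv2.imwrite("pics/h.png",cv2.resize(S["img"][195:245,225:285],None,fx=12,fy=12,interpolation=2)[:,:,::-1])
```

```text
[548.2652467   60.45962868  75.7370155 ] [-1.79970890e+02 -7.31451571e-04  8.51914424e+01] [-0.02596035  0.21917166 -1.51071673] [-0.07544561  0.10642663 -0.0218579 ]
```

View pics/h.png

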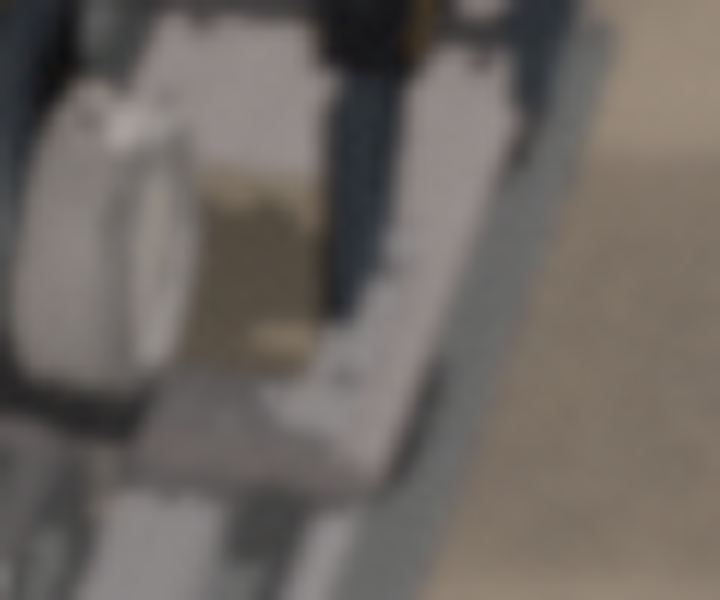

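Side close-up: the stone's front lower corner is at about (313,375), next to the front pin mark at (345,377), so it is roughly over the nest. I'll feel my way down gently.

Call:
step_arm:
  plan: [0, 0, 0.1, 0, 0, 0, 0, 0, 0.1, 0, 0, 0, 0, 0, 0, 0, 0, 0]

```text
time_s: 10.0
ee_pos: [548.6, 60.4, 73.9]
ee_rot: [180.0, -0.0, 85.2]
force: [0.1, 0.2, -0.4]
gripper_width: 59.6
gripper_force: 10.0
```

Call:
step_arm:
  plan: [0, 0, 0.1, 0, 0, 0, 0, 0, 0.1, 0, 0, 0, 0, 0, 0, 0, 0, 0]

```text
time_s: 10.25
ee_pos: [548.8, 60.3, 72.8]
ee_rot: [179.9, 0.0, 85.2]
force: [-1.8, -1.0, 5.2]
gripper_width: 59.6
gripper_force: 10.0
```

```bash
cat > st.py <<'E'
from h import *
np.set_printoptions(precision=2,suppress=True)
s=sensors.state();print(s["time_s"],s["ee_pos"],s["ee_rot"],s["force"],s["torque"],s["gripper_width"],s["gripper_force"])
E
python3 st.py
```

```text
10.25 [548.76  60.32  72.83] [179.94   0.    85.21] [-1.81 -0.98  5.24] [-0.33  0.21  0.01] 59.62251724422213 10.011281222105026
```

Call:
step_arm:
  plan: [0, 0, -0.1, 0, 0, 0, 0, -0.15, 0, 0, 0, 0, 0, 0, 0.1, 0, 0, 0, 0, 0, 0, 0, 0, 0]

```text
time_s: 10.58
ee_pos: [546.6, 60.2, 71.7]
ee_rot: [-180.0, 0.0, 85.2]
force: [-0.4, -2.1, -1.8]
gripper_width: 59.9
gripper_force: 10.0
```

```bash
python3 st.py
```

```text
10.5833 [546.59  60.24  71.66] [-179.96    0.03   85.2 ] [-0.36 -2.12 -1.79] [-0.46  0.11 -0.01] 59.86623346075694 9.99842718243599
```

Call:
step_arm:
  plan: [-0.07, 0, 0, 0, 0, 0, 0, 0, 0.1, 0, 0, 0, 0, 0, 0.1, 0, 0, 0, 0, 0, 0, 0, 0, 0]

```text
time_s: 10.92
ee_pos: [546.7, 59.8, 69.5]
ee_rot: [-180.0, 0.0, 85.2]
force: [0.4, -0.2, -0.2]
gripper_width: 59.3
gripper_force: 10.0
```

```bash
python3 st.py
```

```text
10.9167 [546.7   59.77  69.5 ] [-179.96    0.01   85.19] [ 0.38 -0.22 -0.19] [-0.3   0.13 -0.07] 59.29217031707635 9.998355656862259
```

Call:
step_arm:
  plan: [0, 0, 0.1, 0, 0, 0, 0, 0, 0.05, 0, 0, 0, 0, 0, 0, 0, 0, 0]

```text
time_s: 11.17
ee_pos: [546.7, 59.8, 68.3]
ee_rot: [-180.0, 0.0, 85.2]
force: [-0.8, -1.8, -0.9]
gripper_width: 59.7
gripper_force: 10.0
```

Call:
step_arm:
  plan: [0, 0, 0.05, 0, 0, 0, 0, 0, 0, 0, 0, 0]

```text
time_s: 11.33
ee_pos: [546.8, 59.8, 67.9]
ee_rot: [-180.0, 0.0, 85.2]
force: [-1.2, -2.1, 0.2]
gripper_width: 59.6
gripper_force: 10.0
```

Call:
step_arm:
  plan: [0, 0, 0.05, 0, 0, 0, 0, 0, 0, 0, 0, 0]

```text
time_s: 11.5
ee_pos: [546.8, 59.8, 67.4]
ee_rot: [-180.0, -0.0, 85.2]
force: [-1.7, -1.5, 0.3]
gripper_width: 59.8
gripper_force: 10.0
```

Call:
step_arm:
  plan: [0, 0, 0, 0, 0, 0, 0, 0, 0, 0, 0, 0, 0, 0, 0, 0, 0, 0]
  hand: 7.4

```text
time_s: 11.75
ee_pos: [547.5, 60.1, 67.6]
ee_rot: [179.9, -0.0, 85.2]
force: [0.2, -0.7, 0.0]
gripper_width: 73.0
gripper_force: 0.0
```

```bash
python3 st.py
```

```text
11.75 [547.49  60.13  67.61] [179.93  -0.03  85.19] [ 0.23 -0.73  0.05] [-0.08  0.09 -0.07] 73.03942340493656 0.0
```

Call:
step_arm:
  plan: [0, 0, -1, 0, 0, 0, 0, 0, -1.5, 0, 0, 0, 0, 0, -2, 0, 0, 0]

```text
time_s: 12.0
ee_pos: [546.3, 59.9, 112.5]
ee_rot: [-179.9, 0.0, 85.2]
force: [0.4, 1.0, -0.7]
gripper_width: 74.1
gripper_force: 0.0
```

Run:
```python
from h import *
rows([535.1,-80.2,112],-4.8,15,[547.4,60,112,85.2])
T=viewer.grab_frame("side"); print(sensors.state()["ee_pos"])
cv2.imwrite("pics/i.png",cv2.resize(T["img"][180:250,200:300],None,fx=8,fy=8,interpolation=2)[:,:,::-1])
```

```text
[ -0.94, -0.00, -0.00, 0.000, 0.000, 0.105, -0.93, 0.09, 0.00, 0.000, 0.000, 0.105, -0.92, 0.19, 0.00, 0.000, 0.000, 0.105, -0.89, 0.29, 0.00, 0.000, 0.000, 0.105, -0.86, 0.38, 0.00, 0.000, 0.000, 0.105, ]
[ -0.81, 0.47, 0.00, 0.000, 0.000, 0.105, -0.76, 0.55, 0.00, 0.000, 0.000, 0.105, -0.70, 0.63, 0.00, 0.000, 0.000, 0.105, -0.63, 0.69, 0.00, 0.000, 0.000, 0.105, -0.55, 0.76, 0.00, 0.000, 0.000, 0.105, ]
[ -0.47, 0.81, 0.00, 0.000, 0.000, 0.105, -0.38, 0.86, 0.00, 0.000, 0.000, 0.105, -0.29, 0.89, 0.00, 0.000, 0.000, 0.105, -0.20, 0.92, 0.00, 0.000, 0.000, 0.105, -0.10, 0.93, 0.00, 0.000, 0.000, 0.105, ]
[549.33392228  60.19683658 117.24298569]
```

View pics/i.png

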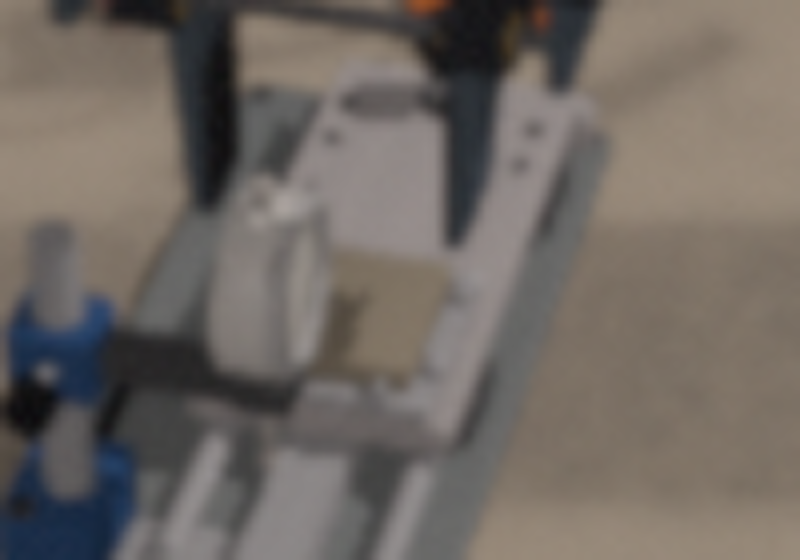

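The stone lies flat in the nest, at about (385,310) with the front pins showing at (375,390). Next, the knob.

Call:
step_arm:
  plan: [-0.9, 0, 0, 0, 0, 0.105, -0.9, 0.1, 0, 0, 0, 0.105, -0.9, 0.2, 0, 0, 0, 0.105, -0.9, 0.3, 0, 0, 0, 0.105, -0.9, 0.4, 0, 0, 0, 0.105]
  hand: 5.5

```text
time_s: 12.47
ee_pos: [543.5, 13.1, 113.0]
ee_rot: [179.9, -0.1, 54.8]
force: [-0.2, -0.3, 0.6]
gripper_width: 55.3
gripper_force: 0.0
```

Call:
step_arm:
  plan: [-0.8, 0.5, 0, 0, 0, 0.105, -0.8, 0.5, 0, 0, 0, 0.105, -0.7, 0.6, 0, 0, 0, 0.105, -0.6, 0.7, 0, 0, 0, 0.105, -0.6, 0.8, 0, 0, 0, 0.105]

```text
time_s: 12.88
ee_pos: [539.1, -34.0, 113.0]
ee_rot: [180.0, -0.1, 24.7]
force: [0.4, -0.2, 0.2]
gripper_width: 54.8
gripper_force: 0.0
```

Call:
step_arm:
  plan: [-0.5, 0.8, 0, 0, 0, 0.105, -0.4, 0.9, 0, 0, 0, 0.105, -0.3, 0.9, 0, 0, 0, 0.105, -0.2, 0.9, 0, 0, 0, 0.105, -0.1, 0.9, 0, 0, 0, 0.105]

```text
time_s: 13.3
ee_pos: [534.3, -80.9, 113.0]
ee_rot: [-180.0, -0.1, -5.4]
force: [1.1, 0.7, 0.5]
gripper_width: 54.9
gripper_force: 0.0
```

Call:
step_arm:
  plan: [0, 0, 0, 0, 0, 0, 0, 0, 0, 0, 0, 0]

```text
time_s: 13.47
ee_pos: [534.3, -80.6, 112.8]
ee_rot: [-180.0, -0.0, -5.0]
force: [-0.1, -0.1, 0.0]
gripper_width: 54.9
gripper_force: 0.0
```

Call:
step_arm:
  plan: [0, 0, 2, 0, 0, 0, 0, 0, 2, 0, 0, 0, 0, 0, 1, 0, 0, 0, 0, 0, 0, 0, 0, 0]

```text
time_s: 13.8
ee_pos: [532.5, -79.7, 60.4]
ee_rot: [-180.0, 0.3, -4.9]
force: [0.0, 0.2, 0.3]
gripper_width: 55.0
gripper_force: 0.0
```

Call:
step_arm:
  plan: [0, 0, 0, 0, 0, 0, 0, 0, 0, 0, 0, 0, 0, 0, 0, 0, 0, 0, 0, 0, 0, 0, 0, 0, 0, 0, 0, 0, 0, 0]
  hand: 2.0
  newtons: 6

```text
time_s: 14.22
ee_pos: [534.6, -81.8, 63.4]
ee_rot: [179.8, -0.1, -4.9]
force: [-1.8, -11.0, 2.7]
gripper_width: 24.9
gripper_force: 6.5
```

```bash
python3 st.py
```

```text
14.2167 [534.58 -81.77  63.37] [179.84  -0.11  -4.94] [ -1.85 -10.99   2.73] [-2.09  0.48  0.  ] 24.852356657970972 6.495950231328607
```

Call:
step_arm:
  plan: [0, 0.12, 0, 0, 0, 0, 0, 0, 0, 0, 0, 0, 0, 0, 0, 0, 0, 0]

```text
time_s: 14.47
ee_pos: [534.5, -82.4, 63.3]
ee_rot: [179.9, -0.1, -5.0]
force: [-0.8, -3.3, 6.0]
gripper_width: 24.1
gripper_force: 6.0
```

Call:
step_arm:
  plan: [0, 0, 0, 0, 0, 0, 0, 0, 0, 0, 0, 0, 0, 0, 0, 0, 0, 0]
  newtons: 45

```text
time_s: 14.72
ee_pos: [534.5, -82.4, 63.3]
ee_rot: [179.9, -0.1, -5.0]
force: [-1.2, -4.7, 6.3]
gripper_width: 24.0
gripper_force: 45.0
```

Call:
step_arm:
  plan: [0, 0.05, -0.2, 0, 0, 0, 0, 0, -0.4, 0, 0, 0, 0, 0, -0.5, 0, 0, 0, 0, 0, 0, 0, 0, 0, 0, 0, 0, 0, 0, 0]

```text
time_s: 15.13
ee_pos: [534.5, -82.0, 72.1]
ee_rot: [-180.0, -0.0, -5.1]
force: [5.2, -2.0, -12.3]
gripper_width: 23.3
gripper_force: 45.0
```

```bash
python3 st.py
```

```text
15.1333 [534.45 -81.97  72.11] [-179.96   -0.04   -5.07] [  5.21  -1.96 -12.33] [-0.38 -0.77  0.04] 23.339148819840297 44.99713182449341
```

Call:
step_arm:
  plan: [0.05, 0, -0.15, 0, 0, 0, 0, 0, 0, 0, 0, 0, 0, -0.2, 0, 0, 0, 0, 0, -0.4, 0, 0, 0, 0, 0, -0.4, 0, 0, 0, 0]

```text
time_s: 15.55
ee_pos: [535.4, -72.3, 73.5]
ee_rot: [180.0, 0.0, -5.1]
force: [4.2, -2.1, -12.2]
gripper_width: 23.4
gripper_force: 45.0
```

```bash
python3 st.py
```

```text
15.55 [535.36 -72.31  73.52] [180.     0.02  -5.06] [  4.19  -2.12 -12.23] [-0.55 -0.71  0.01] 23.4125080808602 44.99667584896088
```

Moving freely with the plunger lifted. I'll carry on to about 70 mm.

Call:
step_arm:
  plan: [0, -0.5, 0, 0, 0, 0, 0, -0.5, 0, 0, 0, 0, 0, -0.5, 0, 0, 0, 0, 0, -0.5, 0, 0, 0, 0, 0, -0.5, 0, 0, 0, 0]

```text
time_s: 15.97
ee_pos: [537.7, -47.3, 73.6]
ee_rot: [180.0, 0.0, -5.0]
force: [4.7, -2.6, -13.9]
gripper_width: 23.7
gripper_force: 45.0
```

Call:
step_arm:
  plan: [0, -0.5, 0, 0, 0, 0, 0, -0.5, 0, 0, 0, 0, 0, -0.5, 0, 0, 0, 0, 0, -0.5, 0, 0, 0, 0, 0, -0.5, 0, 0, 0, 0]

```text
time_s: 16.38
ee_pos: [540.0, -22.5, 73.6]
ee_rot: [180.0, -0.0, -5.0]
force: [5.5, -2.3, -13.8]
gripper_width: 23.8
gripper_force: 45.0
```

Call:
step_arm:
  plan: [0, -0.4, 0, 0, 0, 0, 0, -0.3, 0, 0, 0, 0, 0, -0.2, 0, 0, 0, 0, 0, 0, 0, 0, 0, 0]

```text
time_s: 16.72
ee_pos: [540.9, -12.9, 73.7]
ee_rot: [-180.0, -0.0, -5.0]
force: [5.2, -0.8, -12.8]
gripper_width: 23.6
gripper_force: 45.0
```

Call:
step_arm:
  plan: [0, 0, 0.2, 0, 0, 0, 0, 0, 0, 0, 0, 0]

```text
time_s: 16.88
ee_pos: [540.9, -13.0, 71.7]
ee_rot: [-179.9, -0.0, -5.1]
force: [5.8, -0.5, -12.5]
gripper_width: 23.4
gripper_force: 45.0
```

Call:
step_arm:
  plan: [0, 0, 0, 0, 0, 0, 0, 0, 0, 0, 0, 0, 0, 0, 0.3, 0, 0, 0, 0, 0, 0.2, 0, 0, 0, 0, 0, 0, 0, 0, 0]
  hand: 2.8
  newtons: 10

```text
time_s: 17.3
ee_pos: [539.9, -13.4, 67.8]
ee_rot: [-180.0, 0.1, -5.1]
force: [0.6, 0.0, -0.0]
gripper_width: 28.1
gripper_force: 0.0
```

Call:
step_arm:
  plan: [0, -0.1, 0, 0, 0, 0, 0, -0.1, 0, 0, 0, 0, 0, -0.1, 0, 0, 0, 0, 0, -0.1, 0, 0, 0, 0, 0, 0, 0, 0, 0, 0]

```text
time_s: 17.72
ee_pos: [540.6, -10.7, 68.1]
ee_rot: [179.9, 0.0, -5.0]
force: [-0.8, -6.2, 1.1]
gripper_width: 28.1
gripper_force: 3.0
```

```bash
python3 st.py
```

```text
17.7167 [540.64 -10.72  68.07] [179.85   0.01  -4.97] [-0.79 -6.17  1.14] [-1.09  0.26 -0.02] 28.149117657562364 3.0434297025203705
```

Call:
step_arm:
  plan: [0, -0.1, 0, 0, 0, 0, 0, -0.1, 0, 0, 0, 0, 0, -0.1, 0, 0, 0, 0, 0, -0.1, 0, 0, 0, 0, 0, -0.1, 0, 0, 0, 0]

```text
time_s: 18.13
ee_pos: [541.0, -6.7, 68.1]
ee_rot: [179.8, 0.0, -5.0]
force: [-1.2, -8.9, 0.4]
gripper_width: 27.8
gripper_force: 4.8
```

Call:
step_arm:
  plan: [0, -0.05, 0, 0, 0, 0, 0, -0.05, 0, 0, 0, 0, 0, -0.05, 0, 0, 0, 0, 0, -0.05, 0, 0, 0, 0]

```text
time_s: 18.47
ee_pos: [541.2, -4.7, 68.1]
ee_rot: [179.8, 0.0, -5.0]
force: [-1.1, -9.9, -0.2]
gripper_width: 28.1
gripper_force: 4.8
```

Call:
step_arm:
  plan: [0, -0.05, 0, 0, 0, 0, 0, -0.05, 0, 0, 0, 0, 0, -0.05, 0, 0, 0, 0, 0, 0, 0, 0, 0, 0]

```text
time_s: 18.8
ee_pos: [541.4, -3.1, 68.1]
ee_rot: [179.8, 0.0, -5.0]
force: [-1.3, -9.7, 2.2]
gripper_width: 27.8
gripper_force: 4.5
```

Call:
step_arm:
  plan: [0, -0.04, 0, 0, 0, 0, 0, -0.04, 0, 0, 0, 0, 0, -0.04, 0, 0, 0, 0, 0, -0.04, 0, 0, 0, 0, 0, 0, 0, 0, 0, 0]

```text
time_s: 19.22
ee_pos: [541.5, -1.5, 68.1]
ee_rot: [179.8, 0.0, -5.0]
force: [-1.5, -8.6, 0.9]
gripper_width: 28.0
gripper_force: 4.4
```

Call:
step_arm:
  plan: [0, -0.04, 0, 0, 0, 0, 0, -0.04, 0, 0, 0, 0, 0, -0.04, 0, 0, 0, 0, 0, -0.04, 0, 0, 0, 0, 0, 0, 0, 0, 0, 0]

```text
time_s: 19.63
ee_pos: [541.7, 0.1, 68.1]
ee_rot: [179.8, 0.0, -5.0]
force: [-1.0, -8.5, 1.5]
gripper_width: 27.8
gripper_force: 4.3
```

Call:
step_arm:
  plan: [0, -0.04, 0, 0, 0, 0, 0, -0.04, 0, 0, 0, 0, 0, -0.04, 0, 0, 0, 0, 0, -0.04, 0, 0, 0, 0, 0, 0, 0, 0, 0, 0]

```text
time_s: 20.05
ee_pos: [541.8, 1.7, 68.0]
ee_rot: [179.8, 0.0, -5.0]
force: [-1.0, -8.8, 1.5]
gripper_width: 28.1
gripper_force: 4.3
```

Call:
step_arm:
  plan: [0, -0.04, 0, 0, 0, 0, 0, -0.04, 0, 0, 0, 0, 0, -0.04, 0, 0, 0, 0, 0, -0.04, 0, 0, 0, 0, 0, 0, 0, 0, 0, 0]

```text
time_s: 20.47
ee_pos: [541.9, 3.4, 68.0]
ee_rot: [179.8, 0.0, -5.0]
force: [-0.9, -7.6, 1.1]
gripper_width: 28.2
gripper_force: 4.1
```

Call:
step_arm:
  plan: [0, -0.04, 0, 0, 0, 0, 0, -0.04, 0, 0, 0, 0, 0, -0.04, 0, 0, 0, 0, 0, -0.04, 0, 0, 0, 0, 0, 0, 0, 0, 0, 0]

```text
time_s: 20.88
ee_pos: [542.1, 5.1, 68.0]
ee_rot: [179.8, 0.0, -5.0]
force: [-0.6, -8.3, 0.7]
gripper_width: 27.9
gripper_force: 4.1
```

Call:
step_arm:
  plan: [0, -0.04, 0, 0, 0, 0, 0, -0.04, 0, 0, 0, 0, 0, -0.04, 0, 0, 0, 0, 0, -0.04, 0, 0, 0, 0, 0, 0, 0, 0, 0, 0]

```text
time_s: 21.3
ee_pos: [542.3, 6.9, 67.8]
ee_rot: [179.8, 0.0, -5.0]
force: [0.1, -7.2, -1.3]
gripper_width: 28.3
gripper_force: 3.3
```

Call:
step_arm:
  plan: [0, -0.04, 0, 0, 0, 0, 0, -0.04, 0, 0, 0, 0, 0, -0.03, 0, 0, 0, 0, 0, 0, 0, 0, 0, 0]

```text
time_s: 21.63
ee_pos: [542.2, 8.8, 67.5]
ee_rot: [179.9, 0.0, -5.0]
force: [-0.0, -2.4, 0.7]
gripper_width: 27.6
gripper_force: 0.9
```

Call:
step_arm:
  plan: [0, -0.03, 0, 0, 0, 0, 0, -0.03, 0, 0, 0, 0, 0, -0.03, 0, 0, 0, 0, 0, 0, 0, 0, 0, 0]

```text
time_s: 21.97
ee_pos: [542.4, 10.7, 67.9]
ee_rot: [-180.0, 0.0, -5.0]
force: [-0.2, -1.3, -0.6]
gripper_width: 28.2
gripper_force: 0.7
```

```bash
python3 st.py
```

```text
21.9667 [542.45  10.74  67.9 ] [-179.99    0.02   -5.05] [-0.18 -1.25 -0.58] [-0.28  0.25  0.02] 28.174062780962263 0.6939240731298923
```

Call:
step_arm:
  plan: [0, -0.03, 0, 0, 0, 0, 0, -0.03, 0, 0, 0, 0, 0, -0.03, 0, 0, 0, 0, 0, 0, 0, 0, 0, 0]

```text
time_s: 22.3
ee_pos: [542.5, 11.2, 68.0]
ee_rot: [180.0, 0.0, -5.0]
force: [-1.0, -3.6, -0.9]
gripper_width: 27.7
gripper_force: 1.7
```

Call:
step_arm:
  plan: [0, -0.03, 0, 0, 0, 0, 0, -0.03, 0, 0, 0, 0, 0, -0.03, 0, 0, 0, 0, 0, 0, 0, 0, 0, 0]

```text
time_s: 22.63
ee_pos: [542.5, 11.5, 67.9]
ee_rot: [179.9, 0.0, -5.0]
force: [-1.5, -5.8, -0.8]
gripper_width: 27.8
gripper_force: 3.1
```

Call:
step_arm:
  plan: [0, -0.03, 0, 0, 0, 0, 0, -0.03, 0, 0, 0, 0, 0, -0.03, 0, 0, 0, 0, 0, 0, 0, 0, 0, 0]

```text
time_s: 22.97
ee_pos: [542.5, 11.7, 68.0]
ee_rot: [179.8, 0.0, -5.0]
force: [-0.7, -8.6, -0.2]
gripper_width: 28.2
gripper_force: 4.3
```

Call:
step_arm:
  plan: [0, -0.03, 0, 0, 0, 0, 0, -0.03, 0, 0, 0, 0, 0, -0.02, 0, 0, 0, 0, 0, 0, 0, 0, 0, 0]

```text
time_s: 23.3
ee_pos: [542.6, 11.9, 68.0]
ee_rot: [179.8, 0.0, -5.0]
force: [-1.9, -11.8, -0.2]
gripper_width: 28.1
gripper_force: 5.4
```

The carriage is now blocked: force is rising with no travel. I'll back off, open, lift away and check.

Call:
step_arm:
  plan: [0, 0.15, 0, 0, 0, 0, 0, 0.15, 0, 0, 0, 0, 0, 0, 0, 0, 0, 0, 0, 0, 0, 0, 0, 0]
  hand: 5.0

```text
time_s: 23.63
ee_pos: [543.0, 11.5, 68.1]
ee_rot: [-179.9, -0.0, -5.1]
force: [0.6, -0.6, 0.5]
gripper_width: 49.5
gripper_force: 0.0
```

Call:
step_arm:
  plan: [0, 0, -2, 0, 0, 0, 0, 0, -4, 0, 0, 0, 0, 0, -4, 0, 0, 0, 0, 0, -4, 0, 0, 0, 0, 0, 0, 0, 0, 0]

```text
time_s: 24.05
ee_pos: [547.4, 11.6, 216.5]
ee_rot: [-179.9, -1.0, -5.0]
force: [0.6, 0.3, 1.5]
gripper_width: 50.1
gripper_force: 0.0
```

Call:
step_arm:
  plan: [-4, 0, 0, 0, 0, 0, -4, 0, 0, 0, 0, 0, -4, 0, 0, 0, 0, 0, -4, 0, 0, 0, 0, 0, 0, 0, 0, 0, 0, 0]

```text
time_s: 24.47
ee_pos: [375.1, 25.8, 206.8]
ee_rot: [-180.0, 0.4, -5.0]
force: [-0.0, -0.5, 0.0]
gripper_width: 49.9
gripper_force: 0.0
```

Run:
```python
from h import *
S=viewer.grab_frame("side");T=viewer.grab_frame("top");S0=cv2.imread("pics/side0.png")[:,:,::-1];s=sensors.state();print(s["time_s"],s["ee_pos"])
r=lambda x,f:cv2.resize(x,None,fx=f,fy=f,interpolation=2)
a=np.hstack([r(S["img"][170:270,200:300],4),r(S0[170:270,200:300],4)]); b=r(T["img"][160:210,170:290],4)
b=np.hstack([b,np.zeros((b.shape[0],800-b.shape[1],3),np.uint8)])
cv2.imwrite("pics/j.png",np.vstack([a,b])[:,:,::-1])
```

```text
24.5667 [382.47343794  25.56745297 208.31698627]
```

View pics/j.png

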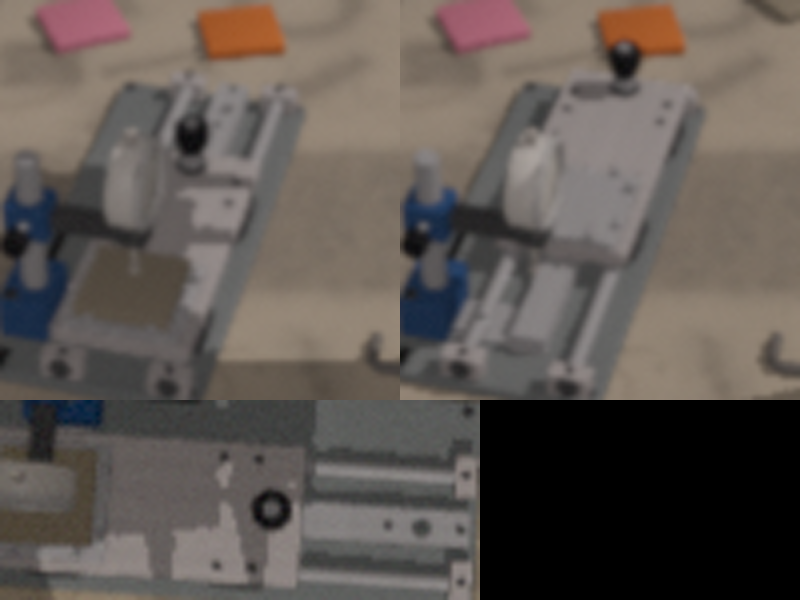

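The knob sits as close above its collar as it did at the start, (190,133) now against (624,58), so the pin is home. The stone lies in the nest under the spindle, so I'm handing in.

```bash
python3 -c "
from workcell import env
print(env.job_done())"
```

```text
the job is handed in; nothing more can be done
None
```

I handed the job in at about 24.6 s: the stone lies flat in the nest and the pin has locked the carriage at the measuring hole, roughly 90 mm along, judging by the carriage stopping under push and the last picture. The judge gave no verdict.

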